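# Open the leaning parts pot and tip the spacers in

### The job

Lift the lid off the steel parts pot by its knob and set it down, not drop it, knob up and wholly on the rubber mat. Then pick up the small white tray by its upright tab, tip it over the open pot so that all four spacers slide in, and put the empty tray back down flat on the bench. Leave the other things on the bench where they are.

Things in the scene. Friction and masses are not known exactly. Their poses are not given: they have to be found in the camera images.
- pot: Open round stainless-steel pot, fixed in a grey stand so that it leans 28 degrees from vertical; it leans roughly to the robot's right (-y). Outer diameter 136 mm, inner 128 mm, 100 mm tall, wall and floor 4 mm. Origin: centre of its underside; z: along the pot's axis out of the mouth. Its stand is 160 by 150 mm, fixed.
- pot_mouth (a point): Centre of the pot's mouth, in the plane of the rim: 100 mm from the pot's origin along its z. Axes as the pot's.
- lid: Loose round steel lid, 148 mm across and 5 mm thick, 0.2 to 0.3 kg, lying on the pot's rim at the pot's lean. Origin: centre of the disc's underside (at the rim); z: up through the knob. Below it a plug 119 mm across and 8 mm deep sits loosely in the mouth: laid flat, the origin is 8 mm above the support. Black cylindrical knob, 26 mm across, 13 to 41 mm above the origin.
- lid_knob (a point): Grip point on the knob's axis, 29 mm above the lid's origin. z: up along the knob.
- mat: Flat black rubber mat, 190 by 190 mm and 4 mm thick, fixed to the bench on one side of the pot (left or right). Origin: centre of its underside.
- tray: White plastic tray, 120 mm long (x), 70 wide (y), 0.16 kg, lying on the other side of the pot from the mat. Floor 3 mm thick, side walls 22 mm high and 3 mm thick. The +x end is open (the lip). The -x end has a back wall with an upright tab in its middle, 34 mm wide (y), 8 mm thick (x), top 66 mm above the bench. Origin: centre of its underside; z up.
- tray_grip (a point): Grip point in the tab's middle plane: 56 mm behind the tray's origin (-x) and 48 mm above it. Axes as the tray's; grip across the 8 mm thickness (along x).
- tray_lip (a point): Middle of the tray's open end, on its floor: 60 mm ahead of the tray's origin (+x), 3 mm up.
- spacer1: One of four equal plain aluminium spacers, 22 mm across and 16 mm tall, 16 g, standing loose on the tray's floor. Origin: centre of its underside.
- spacer2: One of four equal plain aluminium spacers, 22 mm across and 16 mm tall, 16 g, standing loose on the tray's floor. Origin: centre of its underside.
- spacer3: One of four equal plain aluminium spacers, 22 mm across and 16 mm tall, 16 g, standing loose on the tray's floor. Origin: centre of its underside.
- spacer4: One of four equal plain aluminium spacers, 22 mm across and 16 mm tall, 16 g, standing loose on the tray's floor. Origin: centre of its underside.
- mouse: Black computer mouse, 100 by 58 by 32 mm, between the robot and the pot. Leave alone.
- tape: Roll of yellow tape lying flat, 90 mm across, 24 mm high. Leave alone.
- jar: White jar with a screw cap, 56 mm across, 75 mm tall. Leave alone.
- bottle: Clear bottle with a blue cap, 60 mm across, 150 mm tall. Leave alone.
- driver: Power screwdriver lying down, 200 mm long, 41 mm high. Leave alone.
Things that resemble listed ones, but are neither listed nor needed, are in the scene too. There is more than one size of the lid; the job needs the middle-sized.

How it is judged:
On the way, in this order (a step that is already met when the one before it is completed fails the run):
1. the lid is held by its knob more than 30 mm clear of the pot's rim (z of lid in the frame of pot above 0.13 m and contact force between the fingers and lid above 1 N and distance between the grasp point and lid_knob below 0.035 m), for 0.1 s.
2. the lid touches the mat, knob up, while the fingers still hold it (contact force between lid and mat above 0.2 N and contact force between the fingers and lid above 0.5 N and horizontal distance between lid and mat below 0.04 m and angle between lid's own z axis and vertical below 0.3 rad), for 0.04 s.
3. the tray, held by its tab, is tipped by more than 20 degrees above the pot (angle between tray's own z axis and vertical above 0.35 rad and contact force between the fingers and tray above 1 N and horizontal distance between tray_lip and pot_mouth below 0.1 m and height (world z) of tray_lip above 0.08 m and distance between the grasp point and tray_grip below 0.04 m), for 0.1 s.
At the end, for the whole second after the job is handed in: All four spacers lie at rest inside the pot; the lid lies flat (within 5 degrees), knob up, on the mat with its centre within 35 mm of the mat's; the empty tray lies flat on the bench, right way up; all are released and still (x of spacer1 in the frame of pot between -0.066 and 0.066 m and y of spacer1 in the frame of pot between -0.066 and 0.066 m and z of spacer1 in the frame of pot between -0.005 and 0.095 m and x of spacer2 in the frame of pot between -0.066 and 0.066 m and y of spacer2 in the frame of pot between -0.066 and 0.066 m and z of spacer2 in the frame of pot between -0.005 and 0.095 m and x of spacer3 in the frame of pot between -0.066 and 0.066 m and y of spacer3 in the frame of pot between -0.066 and 0.066 m and z of spacer3 in the frame of pot between -0.005 and 0.095 m and x of spacer4 in the frame of pot between -0.066 and 0.066 m and y of spacer4 in the frame of pot between -0.066 and 0.066 m and z of spacer4 in the frame of pot between -0.005 and 0.095 m and horizontal distance between lid and mat below 0.035 m and angle between lid's own z axis and vertical below 0.08 rad and height (world z) of lid below 0.018 m and height (world z) of tray below 0.007 m and angle between tray's own z axis and vertical below 0.07 rad and linear speed of each of lid, tray below 0.02 m/s and linear speed of each of spacer1, spacer2, spacer3, spacer4 below 0.03 m/s); the robot touches nothing.
It fails at once if a bystander (mouse, tape, jar, bottle or driver) is moved by more than 30 mm or knocked over (distance of any of mouse, tape, jar, bottle, driver from where it was at the start of the episode above 0.03 m or angle between any of mouse, tape, jar, bottle, driver's own z axis and vertical above 0.6 rad).
It also fails if it takes over 64 s, if anything falls off the work surface, if the arm or the gripper's body presses on something with over 40 N, if the wrist force passes 120 N, or if a joint passes its speed limit or range.

### The arm

A 7-joint arm with a two-finger parallel gripper is mounted at the origin on the work surface. World frame = base frame: x ahead of the robot, y to its left, z up, the work surface at z = 0. Lengths are in m, angles in rad, forces in N, time in s.
With the tool pointing down it reaches from about 0.425 to 0.875 m from the base axis. Payload 4.7 kg.
Tool frame: the origin (TCP) lies midway between the tips of the shut fingers; the grasp point (between the pads) lies 19 mm behind it; z points along the fingers, y is the line along which they close (so a half turn about z gives the same grasp; the last joint's range is limited). The gripper opens to 87 mm and grips with 3 to 60 N. Pads are 19 mm wide; open, the fingers measure 117 mm over their backs; the gripper's body (75 mm by 190 mm) begins 51 mm behind the grasp point.
Start: joints at [1.325, 0.321, -0.07, 1.45, 0.023, 1.371, -0.057], TCP at [0.167, -0.628, 0.223] pointing down, gripper open.
Joint ranges: [-2.86, 2.86], [-0.3, 2.09], [-1.38, 1.24], [0.06, 2.45], [-1.56, 4.7], [0.09, 2.05], [-2.69, 2.69]. Speed limits (rad/s): [2.57, 2.57, 3.14, 3.14, 3.14, 3.14, 3.14].

### API

Orientations are given as a rotation vector (axis times angle).
In Python, from bench import ctrl gives the robot as it stands. The module is installed in compiled form; this text tells all that it offers.
- The arm moves only by the tool carry_out, never from a script. Its argument "steps" is a list of rows, each a list of 7 numbers: the turn, a rotation vector about the world's x, y, z in degrees, then the shift along the world's x, y, z in cm, then the opening, from 0 (shut) to 1 (fully open). A call has 1 to 12 rows; each row is the pose to reach, as a shift and turn from the pose commanded when the call began; what a row does not reach only later rows make up. A row lasts 1/10 s, in which the tool goes at most 50 mm and 8.59 degrees, less where a joint would pass 70% of its speed; a pose out of reach is approached as far as the arm can. A call with a gripper value outside its range is refused whole. The fingers move at their own pace and stop on an object; "squeeze" is the grip in N (left out, the last holds). Time passes only in rows, so rows that repeat a pose let the fingers close. It gives the time, the measured TCP pose, the force, the opening and the grip force at its end, in the units of the state.
- ctrl.get_state(): the state, without advancing time (a new reading comes with each control period).
- ctrl.get_image(name): name is "side" or "top" or "wrist"; returns a dict with "pixels" (480x640x3 uint8, red, green, blue), "camera_matrix" (3x3 intrinsics, pixels), "cam_to_world" (4x4, takes a point from camera to world coordinates); the wrist camera has in their place "T_tool_cam" (4x4, takes a point from camera to tool coordinates, whose origin is the TCP and whose axes are the flange's). Camera axes: x right, y down, z forward; pixel columns grow to the right and rows downward; lengths in m; the calibration is good to about 2 mm. A picture is of the moment at which its call begins: read the wrist's pose just before it. There is no depth.
- ctrl.close_job(): hands the job in; it is judged then, once.
The state is a dict: "time": time; "joint_positions": joint angles; "qd": joint speeds; "joint_torque": joint torques, N m; "position": TCP position; "tool_rot": TCP orientation; "ft_force": force on the tool from outside, world axes, zero at the start; "torque": the same for the moment, N m; "grip_width": opening from 0.0 (shut) to 1.0 (fully open); "grip_force": force on a finger pad.
Only numpy, scipy, OpenCV 4.12 (cv2) and the standard library are available. Lean on these libraries where they do the work, as an engineer would, in place of code of your own. Each camera call takes 0.05 s, during which the arm holds its last target. There are 200 camera calls.

## Working session

There is one attempt and no reset: what is moved stays moved. The work goes in short steps, Python scripts to look and compute and a tool call to move; the robot and the scene stay as the last step left them, time stands still between calls to the robot, and variables do not carry over. Pictures are saved under pics/ and viewed, at most 10 in all, crops included, and the job is handed in when it is done.

Besides the shell and the picture viewer there is one more tool, called after "Emit:" as a command line: name --pt "numbers of a row" for each row, then --argument value for the rest. carry_out: Moves the arm, as the interface text tells. Its arguments: {"type":"object","properties":{"steps":{"type":"array","items":{"type":"array","items":{"type":"number"}}},"squeeze":{"type":"number"}},"required":["steps"]}

```bash
mkdir -p pics; cat > h.py <<'E'
import numpy as np, cv2, pickle
from scipy.spatial.transform import Rotation as R
from bench import ctrl
def snap(name, fn):
    s=ctrl.get_state(); im=ctrl.get_image(name)
    if 'T_tool_cam' in im:
        T=np.eye(4); T[:3,:3]=R.from_rotvec(s['tool_rot']).as_matrix(); T[:3,3]=s['position']
        im['cam_to_world']=T@im['T_tool_cam']
    pickle.dump(im,open(f'pics/{fn}.pkl','wb')); cv2.imwrite(f'pics/{fn}.png',im['pixels'][:,:,::-1]); return im
def load(fn): return pickle.load(open(f'pics/{fn}.pkl','rb'))
def ray(im,u,v):
    K=np.array(im['camera_matrix']);T=np.array(im['cam_to_world'])
    d=T[:3,:3]@np.linalg.solve(K,[u,v,1.]); return T[:3,3],d/np.linalg.norm(d)
def plane(im,u,v,z):
    o,d=ray(im,u,v); return o+d*(z-o[2])/d[2]
def tri(*obs):
    A=0;b=0
    for im,u,v in obs:
        o,d=ray(im,u,v);P=np.eye(3)-np.outer(d,d);A=A+P;b=b+P@o
    return np.linalg.solve(A,b)
def proj(im,p):
    T=np.linalg.inv(im['cam_to_world']);c=im['camera_matrix']@(T[:3,:3]@np.array(p)+T[:3,3]);return c[:2]/c[2]
E
python3 - <<'E'
from h import *
np.set_printoptions(precision=4,suppress=True)
for n in('side','top'):
    im=snap(n,n+'0');print(im['cam_to_world'],im['camera_matrix'])
s=ctrl.get_state();print(s)
E
```

```text
[[ 0.9591 -0.1957  0.2048  0.3101]
 [-0.2826 -0.6152  0.7359 -0.7082]
 [-0.018  -0.7637 -0.6453  0.742 ]
 [ 0.      0.      0.      1.    ]] [[450.5145   0.     316.6759]
 [  0.     450.5145 238.451 ]
 [  0.       0.       1.    ]]
[[-0.0102 -0.982   0.1886  0.289 ]
 [-0.9998  0.0135  0.0161 -0.0152]
 [-0.0184 -0.1884 -0.9819  1.3803]
 [ 0.      0.      0.      1.    ]] [[491.7378   0.     316.493 ]
 [  0.     491.7378 245.1593]
 [  0.       0.       1.    ]]
{'time': 0.1, 'joint_positions': array([ 1.3251,  0.3218, -0.0701,  1.4516,  0.0226,  1.3708, -0.0569]), 'qd': array([-0.0011, -0.0018, -0.0004, -0.0046,  0.0003, -0.0005,  0.0011]), 'joint_torque': array([  0.    , -49.2572,  -0.4055, -31.3399,  -0.064 ,   0.0396,
         0.    ]), 'position': array([ 0.1668, -0.6277,  0.2216]), 'tool_rot': array([-3.1134, -0.4068,  0.0005]), 'ft_force': array([-0.2342, -0.243 , -0.2653]), 'torque': array([-0.0112,  0.0024,  0.0576]), 'grip_force': 0.0, 'grip_width': 0.9995617581663969}
```

View pics/top0.png

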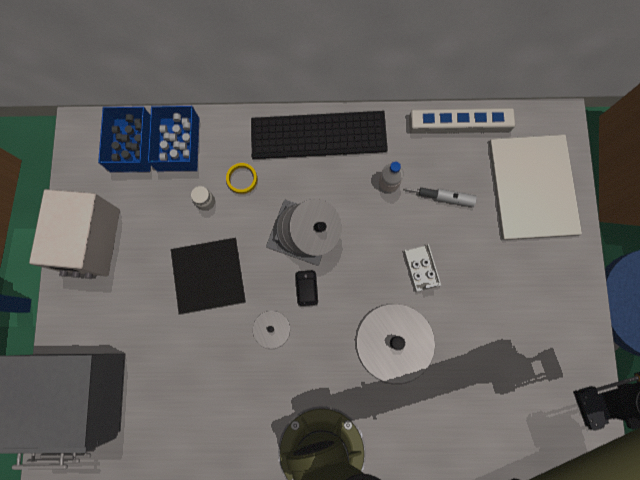

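View pics/side0.png

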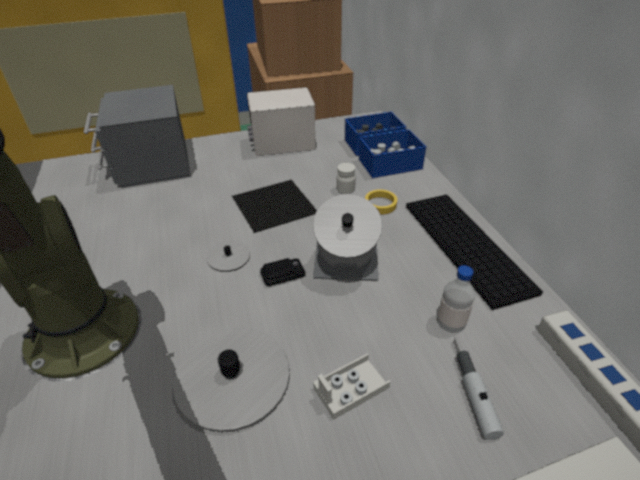

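The top view shows three discs with knobs: the one on the pot at (317,227), a small one at (271,329) and a large one at (396,343). The one on the pot is the middle-sized lid, and it lies at the pot's lean, so it is the one meant. The mat is at (208,275), the tray at (422,268) with its tab end towards the robot. In the side view the lid is at (347,225) and the tray at (352,385), its tab at (323,388). The next crop confirms the lid and the tray.

```bash
python3 - <<'E'
from h import *
t=load('top0')['pixels'];s=load('side0')['pixels']
def c(p,x,y,w=80,h=60): return cv2.resize(p[y:y+h,x:x+w],(400,300),interpolation=cv2.INTER_CUBIC)
m=np.vstack([np.hstack([c(t,270,190,),c(t,385,235)]),np.hstack([c(s,300,185,120,90),c(s,295,345)])])
cv2.imwrite('pics/crop.png',m[:,:,::-1])
for n,p,(x,y,w,h) in(('top',t,(300,205,40,45)),('side',s,(335,207,25,25))):
    g=cv2.cvtColor(p,cv2.COLOR_RGB2GRAY)[y:y+h,x:x+w]; k,l,st,ce=cv2.connectedComponentsWithStats((g<60).astype(np.uint8))
    print(n,[(st[i][:5]+[x,y,0,0,0],ce[i]+[x,y]) for i in range(1,k)])
E
```

```text
top [(array([314, 222,  12,  10, 102]), array([319.59803922, 226.55882353]))]
side [(array([343, 214,  10,  15, 120]), array([347.09166667, 220.78333333]))]
```

View pics/crop.png

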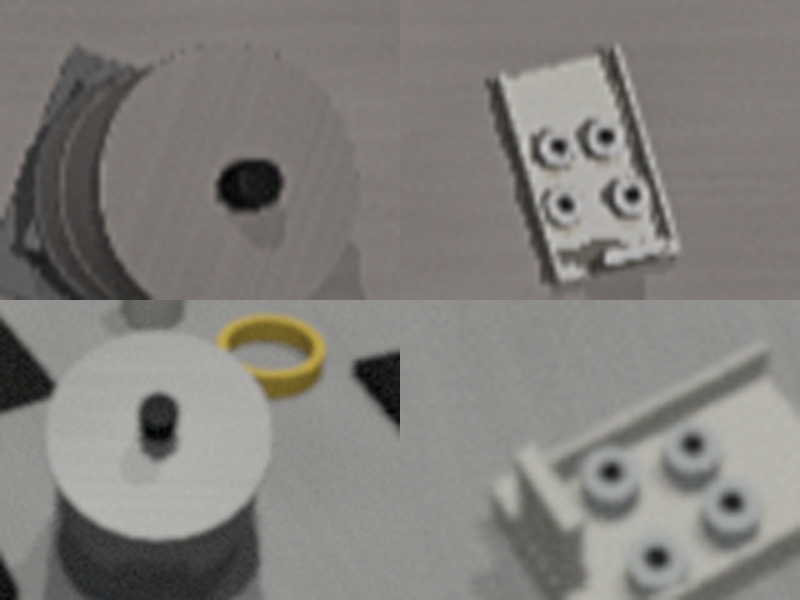

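The crop confirms it: the disc on the pot carries a black knob at top (320,227) / side (347,221), and the white tray holds four spacers, with its tab at the end near the robot. Now the coarse positions.

```bash
python3 - <<'E'
from h import *
np.set_printoptions(precision=4,suppress=True)
t=load('top0');s=load('side0')
print('knob',tri((t,319.8,226.6),(s,347.1,220.8)))
# mat
g=cv2.cvtColor(t['pixels'],cv2.COLOR_RGB2GRAY);m=np.zeros_like(g);m[230:320,165:250]=(g[230:320,165:250]<50)
r=cv2.minAreaRect(cv2.findNonZero(m));print('mat',r,plane(t,*r[0],.004))
g=cv2.cvtColor(s['pixels'],cv2.COLOR_RGB2GRAY);m=np.zeros_like(g);m[178:232,225:318]=(g[178:232,225:318]<50)
c=cv2.approxPolyDP(max(cv2.findContours(m,0,2)[0],key=cv2.contourArea),5,True)[:,0];print('mat side',c.tolist(),np.mean([plane(s,*p,.004) for p in c],0))
# tray corners from crops
print('tray lip corners side',plane(t,405.0+0,250.5,.022),plane(t,428.5,244.5,.022))
print('tab top side-view end',tri((t,(385+615/5-80),235+255/5),(s,295+ (550-400)/5,345+(487-300)/5)))
q=R.from_rotvec(ctrl.get_state()['tool_rot']).as_matrix();print(q)
im=ctrl.get_image('wrist');print(im['T_tool_cam'],im['camera_matrix'])
E
```

```text
knob [ 0.5729 -0.0041  0.156 ]
mat ((206.8378448486328, 275.5270080566406), (65.75959014892578, 67.89678192138672), 80.53767395019531) [0.4701 0.3185 0.004 ]
mat side [[315, 210], [291, 181], [234, 196], [254, 231]] [0.4723 0.3154 0.004 ]
tray lip corners side [ 0.5313 -0.2404  0.022 ] [ 0.5475 -0.3067  0.022 ]
tab top side-view end [ 0.4311 -0.2934  0.0513]
[[ 0.9664  0.2569 -0.0005]
 [ 0.2569 -0.9664  0.0016]
 [-0.0001 -0.0017 -1.    ]]
[[ 0.0004 -0.9617 -0.274   0.075 ]
 [ 1.      0.0007 -0.0009 -0.0007]
 [ 0.0011 -0.274   0.9617 -0.1614]
 [ 0.      0.      0.      1.    ]] [[427.8071   0.     319.7045]
 [  0.     427.8071 236.6041]
 [  0.       0.       1.    ]]
```

```bash
cat >> h.py <<'E'
np.set_printoptions(precision=4,suppress=True)
def frame(y,z):
    z=np.array(z,float);z/=np.linalg.norm(z);y=np.array(y,float);y-=z*(y@z);y/=np.linalg.norm(y);return np.c_[np.cross(y,z),y,z]
def delta(Rt,p):
    s=ctrl.get_state();Rc=R.from_rotvec(s['tool_rot'])
    print('turn deg',((R.from_matrix(Rt)*Rc.inv()).as_rotvec(degrees=True)).round(1),'shift cm',((np.array(p)-s['position'])*100).round(2),'t',s['time'])
E
python3 - <<'E'
from h import *
delta(frame([1,0,0],[0,.469,-.883]),[.573,-.06,.262])
E
```

```text
turn deg [ 23.8 -18.4  73.5] shift cm [40.62 56.78  4.03] t 0.15
```

Emit:
carry_out --pt "0 0 10 3 4 5 1" --pt "4 -3 20 8 10 7 1" --pt "8 -6 30 11.5 14 7 1" --pt "11 -9 38 15 18 7 1" --pt "15 -11 46 18 23 7 1" --pt "18 -14 54 21.5 27 7 1" --pt "21 -16 62 24 31 7 1" --pt "23.8 -18.4 70 27 35 6 1" --pt "23.8 -18.4 73.5 30 39 6 1" --pt "23.8 -18.4 73.5 33 43 5 1" --pt "23.8 -18.4 73.5 36 47.5 5 1" --pt "23.8 -18.4 73.5 38 52 4 1"

```text
time: 1.35
position: [0.5153, -0.1626, 0.2701]
tool_rot: [-1.949, -1.948, -0.488]
ft_force: [0.1, -0.5, -0.2]
grip_width: 1.001
grip_force: 0.0
```

Emit:
carry_out --pt "0 0 0 2.5 4.8 0 1" --pt "0 0 0 2.5 4.8 0 1" --pt "0 0 0 2.5 4.8 0 1" --pt "0 0 0 2.5 4.8 0 1"

```text
time: 1.75
position: [0.5386, -0.1178, 0.2701]
tool_rot: [-1.952, -1.947, -0.486]
ft_force: [0.0, -0.1, -0.6]
grip_width: 0.996
grip_force: 0.0
```

```bash
python3 - <<'E'
from h import *
delta(frame([1,0,0],[0,.469,-.883]),[.573,-.06,.262])
snap('wrist','w1')
print(ctrl.get_state())
E
```

```text
turn deg [0.  0.  0.1] shift cm [ 3.44  5.78 -0.81] t 1.75
{'time': 1.8, 'joint_positions': array([ 0.9047,  0.2818, -0.5496,  1.5299, -0.3094,  1.549 ,  0.391 ]), 'qd': array([ 0.0102,  0.0006,  0.0033, -0.002 , -0.0054, -0.0001, -0.0031]), 'joint_torque': array([ -1.0315, -41.1233,  -5.5878, -30.005 ,  -2.3141,   0.9663,
        -0.0149]), 'position': array([ 0.5386, -0.1184,  0.2701]), 'tool_rot': array([-1.9528, -1.9456, -0.4865]), 'ft_force': array([-0.3674,  0.0098,  0.2754]), 'torque': array([-0.5568, -0.0901, -0.0311]), 'grip_force': 0.0, 'grip_width': 1.0005006887003434}
```

View pics/w1.png

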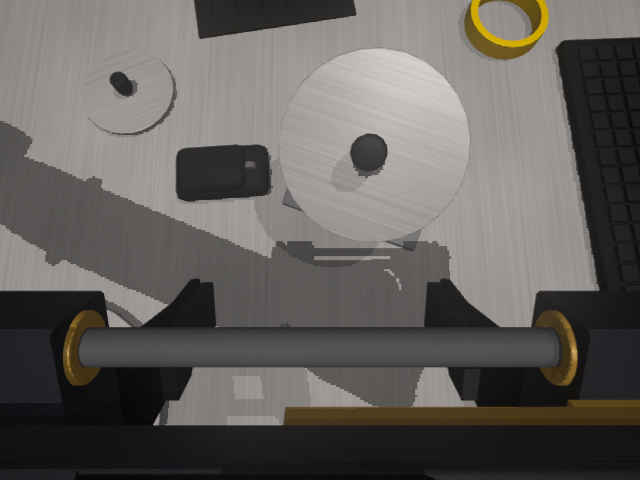

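The first wrist view shows the lid's disc around (375,145), radius about 95 px, with the knob top at (369,152). The mouse is at (222,173). I'll take a second view from a shifted place.

Emit:
carry_out --pt "0 0 0 3.4 3 3 1" --pt "0 0 0 3.4 3 3 1" --pt "0 0 0 3.4 3 3 1" --pt "0 0 0 3.4 3 3 1"

```text
time: 2.2
position: [0.5724, -0.0883, 0.2997]
tool_rot: [-1.952, -1.946, -0.486]
ft_force: [-0.2, -0.7, -0.2]
grip_width: 1.0
grip_force: 0.0
```

```bash
cat > lid.py <<'E'
from h import *
def disc(im,seed):
    g=cv2.cvtColor(im['pixels'],cv2.COLOR_RGB2GRAY)
    k,x,y=seed
    m=np.zeros((482,642),np.uint8)
    e=cv2.Canny(cv2.GaussianBlur(g,(5,5),0),25,60)
    # radial scan: edge point farthest around expected radius
    pts=[]
    for a in np.linspace(0,2*np.pi,180,endpoint=False):
        rs=np.arange(k-14,k+14,.5);u=(x+rs*np.cos(a)).round().astype(int);v=(y+rs*np.sin(a)).round().astype(int)
        ok=(u>=0)&(v>=0)&(u<640)&(v<480);u,v=u[ok],v[ok]
        h=np.where(e[v,u]>0)[0]
        if len(h): pts.append([u[h[0]],v[h[0]]])
    pts=np.array(pts,np.float32)
    for _ in range(3):
        el=cv2.fitEllipseDirect(pts);c,(A,B),th=el;t=np.deg2rad(th)
        d=(pts-c)@np.array([[np.cos(t),-np.sin(t)],[np.sin(t),np.cos(t)]]);rr=np.hypot(d[:,0]/A*2,d[:,1]/B*2)
        pts=pts[abs(rr-1)<.02]
    return el,pts
def knob(im,x,y,r):
    g=cv2.cvtColor(im['pixels'],cv2.COLOR_RGB2GRAY);x,y=int(x),int(y)
    k,l,st,ce=cv2.connectedComponentsWithStats((g[y-r:y+r,x-r:x+r]<85).astype(np.uint8));i=1+np.argmax(st[1:,4]);return ce[i]+[x-r,y-r],st[i]
E
python3 - <<'E'
from lid import *
snap('wrist','w2')
a=load('w1');b=load('w2')
p=proj(b,[.573,-.006,.14]);print('expect',p)
ea,pa=disc(a,(95,375,145));print(ea,len(pa),knob(a,369,152,26))
eb,pb=disc(b,(90,p[0],p[1]));print(eb,len(pb),knob(b,*p,28))
v=b['pixels'].copy();cv2.ellipse(v,eb,(255,0,0),1);w=a['pixels'].copy();cv2.ellipse(w,ea,(255,0,0),1)
cv2.imwrite('pics/el.png',cv2.resize(np.hstack([w,v]),(800,300))[:,:,::-1])
E
```

```text
expect [320.5906 213.905 ]
((374.0447692871094, 144.75181579589844), (188.140625, 193.96694946289062), 28.382856369018555) 151 (array([368.0936, 153.5095]), array([   7,    8,   37,   44, 1164], dtype=int32))
((325.1898498535156, 205.4958038330078), (163.22915649414062, 201.95904541015625), 45.945953369140625) 34 (array([321.8466, 203.25  ]), array([  11,    0,   37,   39, 1056], dtype=int32))
```

View pics/el.png

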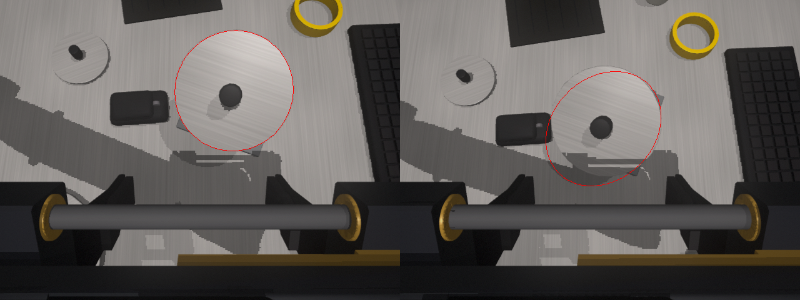

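Left: the disc fit is good. Right: it used a wrong seed, and the disc is really at about (316,194). Refit.

```bash
python3 - <<'E'
from lid import *
a=load('w1');b=load('w2')
ea,pa=disc(a,(95,375,145));eb,pb=disc(b,(84,316,194));print(eb,len(pb))
ka,sa=knob(a,369,152,30);kb,sb=knob(b,321,204,30);print(ka,sa,kb,sb)
C=tri((a,*ea[0]),(b,*eb[0]));Kt=tri((a,*ka),(b,*kb));print('disc',C,'knobtop',Kt,'diff',Kt-C)
# plane from matched contours: top-face points of a matched to dense ellipse b along epipolar geometry
def dense(e): return np.array([[e[0][0]+e[1][0]/2*np.cos(t)*np.cos(np.deg2rad(e[2]))-e[1][1]/2*np.sin(t)*np.sin(np.deg2rad(e[2])),e[0][1]+e[1][0]/2*np.cos(t)*np.sin(np.deg2rad(e[2]))+e[1][1]/2*np.sin(t)*np.cos(np.deg2rad(e[2]))] for t in np.linspace(0,2*np.pi,1440)])
B=dense(eb);X=[]
rb=[ray(b,*q) for q in B];ob=rb[0][0];D=np.array([r[1] for r in rb])
n0=np.array([0,-.469,.883])
for q in dense(ea)[::20]:
    o,d=ray(a,*q);N=np.cross(d,D);N/=np.linalg.norm(N,axis=1)[:,None];m=abs(N@(ob-o))
    c=[tri((a,*q),(b,*B[i])) for i in np.where(m<.0006)[0]]
    c=[p for p in c if abs((p-C)@n0)<.012]
    if c: X.append(np.mean(c,0))
X=np.array(X);u,s_,vt=np.linalg.svd(X-X.mean(0));n=vt[2]*np.sign(vt[2][2])
print(len(X),X.mean(0),'n',n,'lean',np.degrees(np.arccos(n[2])),'az',np.degrees(np.arctan2(n[1],n[0])),'rad',np.linalg.norm(X-C,axis=1).mean(),s_/len(X)**.5)
E
```

```text
((324.9936828613281, 186.95045471191406), (160.21621704101562, 172.36309814453125), 73.04251098632812) 68
[368.0936 153.5095] [  11   12   37   44 1164] [321.8466 203.25  ] [  12   11   37   39 1056]
disc [0.5788 0.0151 0.138 ] knobtop [ 0.5741 -0.0008  0.1523] diff [-0.0047 -0.0159  0.0143]
23 [0.5649 0.051  0.1594] n [-0.1456 -0.3743  0.9158] lean 23.680244646712453 az -111.26123985266334 rad 0.06871404606468494 [0.0488 0.02   0.0041]
```

```bash
cat > fit.py <<'E'
from lid import *
a=load('w1');b=load('w2')
ea,pa=disc(a,(95,375,145))
o,d=ray(a,*ea[0]);zc=a['cam_to_world'][:3,2];C=o+d*(.074*427.8/(max(ea[1])/2))/(d@zc);print('C from w1 size',C)
def scan(im,el,w):
    g=cv2.GaussianBlur(cv2.cvtColor(im['pixels'],cv2.COLOR_RGB2GRAY),(3,3),0).astype(float)
    c=el.mean(0);P=[]
    for q in el:
        dr=(q-c)/np.linalg.norm(q-c);rs=np.arange(-w,w+.1,.5);S=q+rs[:,None]*dr
        I=cv2.remap(g.astype(np.float32),S[:,0].astype(np.float32)[None],S[:,1].astype(np.float32)[None],1)[0]
        G=I[:-4]-I[4:]            # bright inside -> dark outside
        i=G.argmax()
        if G[i]>12: P.append(S[i+2])
    P=np.array(P,np.float32)
    for _ in range(4):
        e=cv2.fitEllipse(P);t=np.deg2rad(e[2]);dd=(P-e[0])@np.array([[np.cos(t),-np.sin(t)],[np.sin(t),np.cos(t)]])
        r=np.hypot(dd[:,0]/e[1][0]*2,dd[:,1]/e[1][1]*2);P=P[abs(r-1)<.015]
    return e,len(P)
n=np.array([0,-.469,.883])
E1=np.cross(n,[1,0,0]);E1/=np.linalg.norm(E1);E2=np.cross(n,E1)
circ=[C+.074*(np.cos(t)*E1+np.sin(t)*E2) for t in np.linspace(0,2*np.pi,360,endpoint=False)]
fa=scan(a,np.array([proj(a,p) for p in circ]),7);fb=scan(b,np.array([proj(b,p) for p in circ]),9)
print(fa,fb)
C2=tri((a,*fa[0][0]),(b,*fb[0][0]));print('tri',C2)
ka,_=knob(a,369,152,30);kb,_=knob(b,321,204,30);print('knob',tri((a,*ka),(b,*kb)))
E
python3 fit.py
```

```text
C from w1 size [0.5801 0.0101 0.1432]
(((373.9924621582031, 144.1929473876953), (188.5137939453125, 194.9933624267578), 26.499818801879883), 186) (((328.4155578613281, 191.77542114257812), (170.94924926757812, 176.39540100097656), 103.75391387939453), 144)
tri [0.58   0.0121 0.1407]
knob [ 0.5741 -0.0008  0.1523]
```

```bash
sed -i 's/return e,len(P)/return e,P/' fit.py; cat >> fit.py <<'E'
from scipy.optimize import least_squares
rays=[ray(a,*q) for q in fa[1]]+[ray(b,*q) for q in fb[1]];O=np.array([r[0] for r in rays]);D=np.array([r[1] for r in rays])
def res(x,full=False):
    n=np.array([x[3],x[4],1]);n/=np.linalg.norm(n);c=x[:3]
    X=O+D*(((c-O)@n)/(D@n))[:,None];return np.linalg.norm(X-c,axis=1)-.074
for lab in('both',):
    s=least_squares(res,[*C,0,-.53],loss='soft_l1',f_scale=.0007);n=np.array([*s.x[3:],1]);n/=np.linalg.norm(n)
    print('C',s.x[:3],'n',n,'lean',np.degrees(np.arccos(n[2])),'az',np.degrees(np.arctan2(n[1],n[0])),'rms',np.std(res(s.x)))
    for h in(8,22,36): print(h,proj(a,s.x[:3]+n*h/1e3),proj(b,s.x[:3]+n*h/1e3),proj(load('top0'),s.x[:3]+n*h/1e3),proj(load('side0'),s.x[:3]+n*h/1e3))
E
python3 fit.py|tail -4
```

```text
C [0.5783 0.009  0.134 ] n [-0.1529 -0.495   0.8553] lean 31.20244502144755 az -107.16414836765946 rms 0.0005906689278311098
8 [369.8437 152.2303] [325.4698 200.6313] [316.3685 226.1798] [347.0558 223.5868]
22 [369.0377 154.4953] [322.9839 204.6345] [318.9952 225.8982] [347.332 221.273]
36 [368.1613 156.9581] [320.2961 208.963 ] [321.6735 225.6111] [347.6159 218.894 ]
```

```bash
python3 - <<'E'
from h import *
n=np.array([-.137,-.449,.883]);n/=np.linalg.norm(n)
F=frame([1,0,0],-n);C=np.array([.5778,.0088,.134])
delta(F,C+.067*n);delta(F,C+.007*n)
E
```

```text
turn deg [-1.  -7.  -3.4] shift cm [ -0.37   6.71 -10.64] t 2.25
turn deg [-1.  -7.  -3.4] shift cm [  0.46   9.4  -15.93] t 2.25
```

Emit:
carry_out --pt "-1 -7 -3.4 -0.2 2.5 -4 1" --pt "-1 -7 -3.4 -0.4 5 -8 1" --pt "-1 -7 -3.4 -0.4 6.7 -10.6 1" --pt "-1 -7 -3.4 0 8 -13.2 1" --pt "-1 -7 -3.4 0.5 9.4 -15.9 1" --pt "-1 -7 -3.4 0.5 9.4 -15.9 1" --pt "-1 -7 -3.4 0.5 9.4 -15.9 1"

```text
time: 2.95
position: [0.5778, 0.0055, 0.141]
tool_rot: [-2.041, -1.976, -0.62]
ft_force: [-0.9, -3.1, 1.0]
grip_width: 0.999
grip_force: 1.0
```

```bash
python3 - <<'E'
from h import *
s=ctrl.get_state();print(s['position'],s['ft_force'])
snap('side','s1');a=load('s1')['pixels'];snap('wrist','w3');b=load('w3')['pixels']
m=np.hstack([cv2.resize(a[150:300,270:430],(480,450),interpolation=cv2.INTER_CUBIC),cv2.resize(b,(320,240)).repeat(1,0) if 0 else np.vstack([cv2.resize(b,(320,240)),np.zeros((210,320,3),np.uint8)])])
cv2.imwrite('pics/c2.png',m[:,:,::-1])
E
```

```text
[0.5778 0.0055 0.141 ] [-0.9327 -3.0806  1.0151]
```

View pics/c2.png

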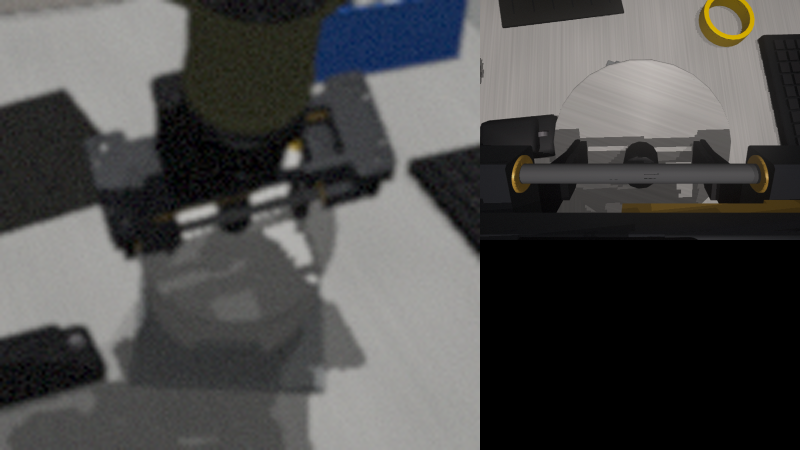

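The knob sits centred between the fingers in the wrist view (inset at about (160,152)). There is a slight contact force, so I back off 2 mm along the axis and close.

Emit:
carry_out --pt "0 0 0 0 -0.1 0.2 1" --pt "0 0 0 0 -0.1 0.2 0" --pt "0 0 0 0 -0.1 0.2 0" --pt "0 0 0 0 -0.1 0.2 0" --pt "0 0 0 0 -0.1 0.2 0" --pt "0 0 0 0 -0.1 0.2 0" --pt "0 0 0 0 -0.1 0.2 0" --pt "0 0 0 0 -0.1 0.2 0" --squeeze 45

```text
time: 3.85
position: [0.5781, 0.0069, 0.1435]
tool_rot: [-2.037, -1.978, -0.621]
ft_force: [0.5, -0.3, -0.0]
grip_width: 0.447
grip_force: 0.0
```

Emit:
carry_out --pt "0 0 0 0 0 0 0" --pt "0 0 0 0 0 0 0" --pt "0 0 0 0 0 0 0" --pt "0 0 0 0 0 0 0" --pt "0 0 0 0 0 0 0" --pt "0 0 0 0 0 0 0"

```text
time: 4.45
position: [0.5782, 0.0068, 0.1435]
tool_rot: [-2.037, -1.978, -0.621]
ft_force: [-0.6, -1.4, -1.0]
grip_width: 0.29
grip_force: 45.0
```

Emit:
carry_out --pt "0 0 0 -0.1 -0.4 0.9 0" --pt "0 0 0 -0.3 -0.9 1.8 0" --pt "0 0 0 -0.5 -1.8 3.5 0" --pt "0 0 0 -0.8 -2.7 5.3 0" --pt "0 0 0 -1.1 -3.6 7.1 0" --pt "0 0 0 -1.1 -3.6 9 0" --pt "0 0 0 -1.1 -3.6 12 0" --pt "0 0 0 -1.1 -3.6 12 0"

```text
time: 5.25
position: [0.5692, -0.0297, 0.2683]
tool_rot: [-2.04, -1.983, -0.627]
ft_force: [1.1, -0.7, -2.7]
grip_width: 0.287
grip_force: 44.9
```

```bash
python3 - <<'E'
from h import *
s=ctrl.get_state();print(s['position'],s['ft_force'],s['grip_width'])
snap('side','s2');snap('wrist','w4')
a=load('s2')['pixels'];b=load('w4')['pixels']
m=np.hstack([cv2.resize(a[60:360,150:450],(480,480)),cv2.resize(b,(320,240)).repeat(2,0)])
cv2.imwrite('pics/c3.png',m[:,:,::-1])
# target: tool vertical above mat; lid frame known rel. to tool
delta(frame([1,0,0],[0,0,-1]),[.471,.317,.10]);print(R.from_rotvec(s['tool_rot']).as_matrix())
E
```

```text
[ 0.5692 -0.0297  0.2683] [ 1.0802 -0.6961 -2.7224] 0.2865607833619871
turn deg [-26.9   7.8   1.6] shift cm [ -9.61  34.66 -16.39] t 5.35
[[-0.0063  0.9896  0.1434]
 [ 0.8922 -0.0591  0.4477]
 [ 0.4515  0.1308 -0.8826]]
```

View pics/c3.png

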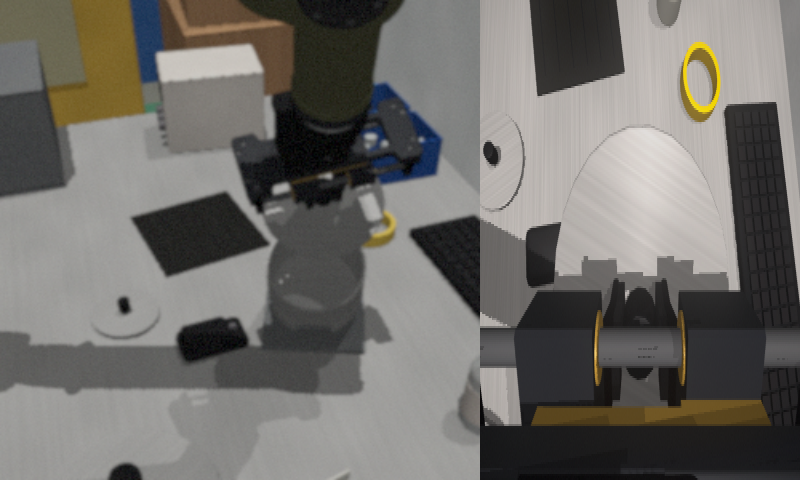

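The lid hangs square in the fingers. Next I level it while carrying it over to the mat.

Emit:
carry_out --pt "-4 1 0.2 0 1 1 0" --pt "-9 2.5 0.5 -0.5 3 2 0" --pt "-14 4 0.8 -1.5 6 2 0" --pt "-19 5.5 1.1 -2.5 10 2 0" --pt "-24 7 1.4 -3.7 14 2 0" --pt "-26.9 7.8 1.6 -5 18 2 0" --pt "-26.9 7.8 1.6 -6.2 22 1 0" --pt "-26.9 7.8 1.6 -7.4 26 0 0" --pt "-26.9 7.8 1.6 -8.4 30 -2 0" --pt "-26.9 7.8 1.6 -9.2 33 -4 0" --pt "-26.9 7.8 1.6 -9.6 34.7 -7 0" --pt "-26.9 7.8 1.6 -9.6 34.7 -10 0"

```text
time: 6.55
position: [0.468, 0.3214, 0.1615]
tool_rot: [-2.213, -2.224, 0.0]
ft_force: [0.6, -0.6, -2.8]
grip_width: 0.288
grip_force: 44.9
```

Emit:
carry_out --pt "0 0 0 0 0 -3 0" --pt "0 0 0 0 0 -6 0" --pt "0 0 0 0 0 -8 0" --pt "0 0 0 0 0 -9 0" --pt "0 0 0 0 0 -10 0" --pt "0 0 0 0 0 -10 0"

```text
time: 7.15
position: [0.4704, 0.3173, 0.0624]
tool_rot: [-2.221, -2.219, 0.003]
ft_force: [-0.4, 0.3, -3.3]
grip_width: 0.286
grip_force: 44.9
```

```bash
python3 - <<'E'
from h import *
snap('side','s3')
delta(frame([1,0,0],[0,0,-1]),[.471,.317,.026])
s=ctrl.get_state();print(s['position'],s['ft_force'],s['grip_width'])
E
```

```text
turn deg [-0.1 -0.1  0.1] shift cm [ 0.   -0.09 -3.74] t 7.2
[0.471  0.3179 0.0634] [ 0.2105  0.5621 -2.5507] 0.2829946310746811
```

Emit:
carry_out --pt "0 0 0 0 0 -1 0" --pt "0 0 0 0 0 -2 0" --pt "0 0 0 0 0 -2.6 0" --pt "0 0 0 0 0 -3 0" --pt "0 0 0 0 0 -3.2 0" --pt "0 0 0 0 0 -3.3 0" --pt "0 0 0 0 0 -3.4 0"

```text
time: 7.9
position: [0.4713, 0.3181, 0.0297]
tool_rot: [-2.222, -2.22, -0.001]
ft_force: [-0.3, 0.7, -1.7]
grip_width: 0.287
grip_force: 44.9
```

Emit:
carry_out --pt "0 0 0 0 0 -0.1 0" --pt "0 0 0 0 0 -0.2 0" --pt "0 0 0 0 0 -0.3 0" --pt "0 0 0 0 0 -0.3 0"

```text
time: 8.3
position: [0.4711, 0.3178, 0.0264]
tool_rot: [-2.222, -2.22, -0.0]
ft_force: [0.9, 0.0, -2.6]
grip_width: 0.286
grip_force: 44.9
```

Emit:
carry_out --pt "0 0 0 0 0 -0.1 0" --pt "0 0 0 0 0 -0.2 0" --pt "0 0 0 0 0 -0.3 0" --pt "0 0 0 0 0 -0.3 0"

```text
time: 8.7
position: [0.471, 0.3178, 0.0234]
tool_rot: [-2.222, -2.22, -0.0]
ft_force: [1.0, 0.2, -3.3]
grip_width: 0.284
grip_force: 44.9
```

Emit:
carry_out --pt "0 0 0 0 0 -0.1 0" --pt "0 0 0 0 0 -0.2 0" --pt "0 0 0 0 0 -0.2 0"

```text
time: 9.0
position: [0.4713, 0.3179, 0.0217]
tool_rot: [-2.222, -2.22, -0.001]
ft_force: [-1.0, -0.9, -0.8]
grip_width: 0.283
grip_force: 44.9
```

Emit:
carry_out --pt "0 0 0 0 0 -0.1 0" --pt "0 0 0 0 0 -0.15 0" --pt "0 0 0 0 0 -0.15 0"

```text
time: 9.3
position: [0.4716, 0.318, 0.021]
tool_rot: [-2.223, -2.22, -0.001]
ft_force: [-0.8, -1.9, 5.5]
grip_width: 0.286
grip_force: 44.9
```

Contact is firm at +5.5 N. Release and retreat straight up.

Emit:
carry_out --pt "0 0 0 0 0 0 0.7" --pt "0 0 0 0 0 0 0.7" --pt "0 0 0 0 0 0 0.7" --pt "0 0 0 0 0 0 0.7" --pt "0 0 0 0 0 0 0.7" --pt "0 0 0 0 0 1 0.7" --pt "0 0 0 0 0 4 0.7" --pt "0 0 0 0 0 8 0.7" --pt "0 0 0 0 0 13 0.7" --pt "0 0 0 0 0 18 0.7" --pt "0 0 0 0 0 23 0.7"

```text
time: 10.4
position: [0.4706, 0.318, 0.2529]
tool_rot: [-2.221, -2.221, -0.002]
ft_force: [1.3, 0.3, 0.1]
grip_width: 0.699
grip_force: 0.0
```

```bash
python3 - <<'E'
from h import *
snap('top','t1');snap('side','s4')
a=load('t1')['pixels'];b=load('s4')['pixels']
m=np.hstack([cv2.resize(a[190:350,150:350],(400,320)),cv2.resize(b[160:320,200:400],(400,320))])
cv2.imwrite('pics/c4.png',m[:,:,::-1])
# view pose over the tray: camera beside, looking at it; tool y along tray x
d=np.array([np.cos(np.deg2rad(13.7)),np.sin(np.deg2rad(13.7)),0])
delta(frame(d,[0,0,-1]),[.45,-.38,.28])
print(ctrl.get_state()['joint_positions'])
E
```

```text
turn deg [-0.5  0.6 13.7] shift cm [ -2.36 -70.12   2.18] t 10.5
[ 0.1796  0.2376 -0.956   1.582   0.1984  1.4107 -0.7928]
```

View pics/c4.png

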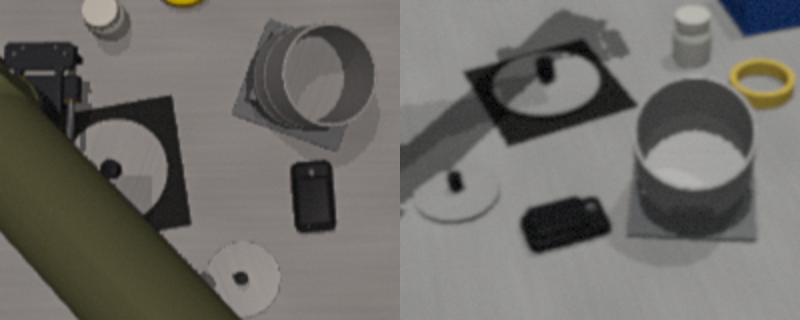

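The lid lies on the mat (side crop: disc at (545,82), knob up), and the pot is open. On to the tray.

Emit:
carry_out --pt "0 0 1 0 -3 2 0.7" --pt "0 0 3 0 -8 2 0.7" --pt "0 0 5 0 -13 2 0.7" --pt "0 0 6 0 -18 2 0.7" --pt "0 0 8 0 -23 2 0.7" --pt "0 0 10 0 -28 2 0.7" --pt "0 0 12 -1 -33 2 0.7" --pt "0 0 13.7 -2 -38 2 0.7" --pt "0 0 13.7 -2 -43 2 0.7" --pt "0 0 13.7 -2 -48 2 0.7" --pt "0 0 13.7 -2 -53 2 0.7" --pt "0 0 13.7 -2 -58 2 0.7"

```text
time: 11.7
position: [0.4508, -0.2618, 0.2704]
tool_rot: [-1.941, -2.47, -0.0]
ft_force: [1.1, 0.7, 1.4]
grip_width: 0.7
grip_force: 0.0
```

Emit:
carry_out --pt "0 0 0 0 -4 0 0.7" --pt "0 0 0 0 -7 0 0.7" --pt "0 0 0 0 -7 0 0.7" --pt "0 0 0 0 -7 0 0.7" --pt "0 0 0 0 -7 0 0.7"

```text
time: 12.2
position: [0.4517, -0.3284, 0.2702]
tool_rot: [-1.938, -2.471, -0.002]
ft_force: [0.3, -0.3, -0.3]
grip_width: 0.7
grip_force: 0.0
```

```bash
python3 - <<'E'
from h import *
m=np.array([.5785,.011,.1296]);print('mouth proj',proj(load('t1'),m),proj(load('s4'),m),tri((load('t1'),309,227.5),(load('s4'),348,226.5)))
snap('wrist','w5');s=ctrl.get_state();print(s['position'],s['joint_positions'])
im=load('w5');print([proj(im,p).round() for p in([.539,-.2735,.003],[.427,-.301,.066],[.48,-.287,0])])
E
```

```text
mouth proj [314.1427 226.642 ] [346.6443 225.9   ] [0.5831 0.0243 0.1156]
[ 0.4518 -0.3284  0.2704] [ 0.9223  0.1266 -0.374   1.5978  0.0458  1.4268  0.7853]
[array([418., 161.]), array([299., 169.]), array([357., 160.])]
```

View pics/w5.png

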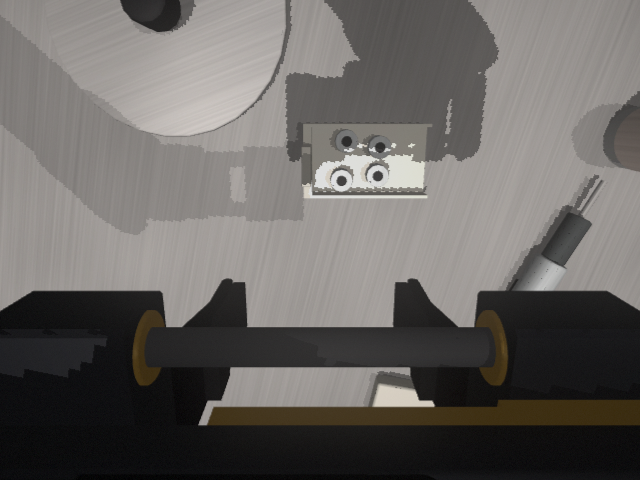

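In the wrist view the tray's edges run level, from (303,125) to (432,197). The tab is the shaded strip at about (307,165), the spacers are at (341-380,140-181), and the lip is at the right.

```bash
python3 - <<'E'
from h import *
w=load('w5');s=load('side0')
g=cv2.cvtColor(w['pixels'],cv2.COLOR_RGB2GRAY)
for v in(150,165,180,190): print(v,g[v,294:324].tolist())
print([g[v,307] for v in range(136,200,2)])
for q in((303,125),(432,124),(303,197),(427,197)): print(q,plane(w,*q,.022))
P=tri((w,307.5,165),(s,324.7,381.7));print('tab top mid',P,proj(w,P),proj(s,P),plane(w,307.5,165,.066),plane(s,324.7,381.7,.066))
E
```

```text
150 [76, 77, 76, 75, 77, 76, 77, 93, 121, 125, 126, 124, 126, 126, 126, 127, 105, 91, 120, 127, 126, 126, 126, 126, 126, 126, 126, 127, 126, 127]
165 [136, 136, 138, 139, 139, 138, 139, 119, 100, 97, 97, 98, 97, 98, 97, 96, 90, 83, 117, 126, 126, 127, 127, 127, 126, 126, 202, 150, 208, 221]
180 [137, 137, 138, 138, 138, 137, 137, 115, 99, 98, 97, 97, 98, 96, 96, 98, 90, 109, 114, 124, 126, 126, 209, 223, 222, 222, 222, 222, 222, 222]
190 [138, 137, 137, 137, 137, 138, 135, 134, 134, 165, 202, 209, 209, 208, 208, 220, 222, 196, 134, 124, 126, 126, 127, 126, 105, 122, 127, 126, 126, 128]
[np.uint8(126), np.uint8(125), np.uint8(125), np.uint8(126), np.uint8(85), np.uint8(83), np.uint8(126), np.uint8(126), np.uint8(126), np.uint8(100), np.uint8(98), np.uint8(98), np.uint8(97), np.uint8(97), np.uint8(97), np.uint8(97), np.uint8(96), np.uint8(97), np.uint8(97), np.uint8(98), np.uint8(97), np.uint8(97), np.uint8(96), np.uint8(97), np.uint8(199), np.uint8(184), np.uint8(208), np.uint8(208), np.uint8(208), np.uint8(209), np.uint8(208), np.uint8(176)]
(303, 125) [ 0.4205 -0.2665  0.022 ]
(432, 124) [ 0.5363 -0.2371  0.022 ]
(303, 197) [ 0.4359 -0.3323  0.022 ]
(427, 197) [ 0.5526 -0.3036  0.022 ]
tab top mid [ 0.4329 -0.297   0.0595] [307.2998 164.8919] [324.8144 381.6934] [ 0.4331 -0.2963  0.066 ] [ 0.4316 -0.3009  0.066 ]
```

Emit:
carry_out --pt "0 0 0.3 -1.9 3 -3 0.5" --pt "0 0 0.3 -1.9 3 -7 0.5" --pt "0 0 0.3 -1.9 3 -12 0.5" --pt "0 0 0.3 -1.9 3 -16 0.5" --pt "0 0 0.3 -1.9 3 -19 0.5" --pt "0 0 0.3 -1.9 3 -21.5 0.5" --pt "0 0 0.3 -1.9 3 -23 0.5" --pt "0 0 0.3 -1.9 3 -23.8 0.5" --pt "0 0 0.3 -1.9 3 -23.8 0.5"

```text
time: 13.15
position: [0.4322, -0.2996, 0.0318]
tool_rot: [-1.933, -2.474, -0.001]
ft_force: [-0.4, -0.1, 0.3]
grip_width: 0.499
grip_force: 0.0
```

Emit:
carry_out --pt "0 0 0 0 0 0 0.1" --pt "0 0 0 0 0 0 0" --pt "0 0 0 0 0 0 0" --pt "0 0 0 0 0 0 0" --pt "0 0 0 0 0 0 0" --pt "0 0 0 0 0 0 0" --pt "0 0 0 0 0 0 0" --pt "0 0 0 0 0 0 0" --squeeze 50

```text
time: 13.95
position: [0.4323, -0.3003, 0.0323]
tool_rot: [-1.935, -2.474, -0.0]
ft_force: [-0.3, 0.1, 1.8]
grip_width: 0.091
grip_force: 50.0
```

The tab is gripped (8 mm). Lift gently.

Emit:
carry_out --pt "0 0 0 0 0 0.3 0" --pt "0 0 0 0 0 1 0" --pt "0 0 0 0 0 2.2 0" --pt "0 0 0 0 0 3.7 0" --pt "0 0 0 0 0 5.4 0" --pt "0 0 0 0 0 7.4 0" --pt "0 0 0 0 0 9.4 0" --pt "0 0 0 0 0 11.4 0" --pt "0 0 0 0 0 13.2 0" --pt "0 0 0 0 0 14.6 0" --pt "0 0 0 0 0 15.5 0" --pt "0 0 0 0 0 16 0"

```text
time: 15.15
position: [0.4324, -0.3003, 0.1932]
tool_rot: [1.935, 2.475, 0.0]
ft_force: [0.4, -0.1, -2.5]
grip_width: 0.088
grip_force: 50.0
```

```bash
python3 - <<'E'
from h import *
snap('side','s5');im=snap('wrist','w6');s=ctrl.get_state();print(s['position'],s['ft_force'],s['torque'],s['grip_width'])
# check tray level: lip end floor/wall corners, from side + expectations
t=s['position']; 
h=np.array([.292,.956,0]);M=np.array([.5785,.011,0])-.015*h
for L,th in((.17,0),(.14,0)):
    delta(frame(h,[0,0,-1]),M+[0,0,L]-.116*h+[0,0,.029])
h0=np.array([np.cos(np.deg2rad(14)),np.sin(np.deg2rad(14)),0])
A=[t+.116*h0+[-k*-h0[1]*0,0,0]+k*np.array([-h0[1],h0[0],0])+[0,0,-.032+.022] for k in(.0335,-.0335)]
print('expected lip wall tops in side',[proj(load('s5'),p) for p in A],'back',[proj(load('s5'),p-.120*h0) for p in A])
x=load('s5')['pixels'];cv2.imwrite('pics/c5.png',x[:,:,::-1])
g=cv2.cvtColor(x,cv2.COLOR_RGB2HSV);m=((g[...,2]>205)&(g[...,1]<40)).astype(np.uint8);k,l,st,ce=cv2.connectedComponentsWithStats(m);print([(st[i].tolist(),ce[i].round()) for i in range(1,k) if st[i,4]>60])
E
```

```text
[ 0.4323 -0.3003  0.1925] [-0.4788 -0.2783 -3.4752] [-0.0734 -0.0655 -0.0073] 0.08348849826159109
turn deg [-0.  -0.  59.1] shift cm [10.8  18.6   0.65] t 15.25
turn deg [-0.  -0.  59.1] shift cm [10.8  18.6  -2.35] t 15.25
expected lip wall tops in side [array([373.5644, 295.1865]), array([398.7348, 322.1957])] back [array([311.2796, 324.7089]), array([333.9818, 355.545 ])]
[]
```

Emit:
carry_out --pt "0 0 1 0.2 0.3 0.1 0" --pt "0 0 4 0.7 1.2 0.4 0" --pt "0 0 9 1.6 2.8 0.6 0" --pt "0 0 15 2.7 4.7 0.6 0" --pt "0 0 21 3.8 6.6 0.6 0" --pt "0 0 27 4.9 8.5 0.6 0" --pt "0 0 33 6 10.4 0.6 0" --pt "0 0 39 7.1 12.3 0.6 0" --pt "0 0 45 8.2 14.2 0.6 0" --pt "0 0 51 9.3 16.1 0.6 0" --pt "0 0 56 10.2 17.6 0.6 0" --pt "0 0 59 10.8 18.6 0.6 0"

```text
time: 16.45
position: [0.5403, -0.1121, 0.1972]
tool_rot: [-0.457, -3.106, -0.001]
ft_force: [-1.0, 0.6, -2.5]
grip_width: 0.087
grip_force: 50.0
```

```bash
python3 - <<'E'
from h import *
s=ctrl.get_state();print(s['joint_positions'],s['position'])
h=np.array([.292,.956,0]);Z=np.array([0,0,1.]);M=np.array([.5785,.011,0])-.015*h
for th in(0,10,20,30,40,50):
    a=np.deg2rad(th);x=h*np.cos(a)-Z*np.sin(a);z=h*np.sin(a)+Z*np.cos(a)
    delta(frame(x,-z),M+[0,0,.14]-.116*x+.029*z)
snap('top','t2');b=load('t2')['pixels'];a=snap('side','s6')['pixels']
m=np.hstack([cv2.resize(a[120:360,220:460],(400,400)),cv2.resize(b[170:330,270:430],(400,400))]);cv2.imwrite('pics/c6.png',m[:,:,::-1])
E
```

```text
[ 0.7166  0.1744 -0.6199  1.7127  0.1041  1.2902  1.3532] [ 0.5403 -0.1121  0.1972]
turn deg [-0.1 -0.1 -0.2] shift cm [-0.01 -0.21 -2.82] t 16.45
turn deg [-9.6  2.8 -0.2] shift cm [ 0.19  0.44 -0.85] t 16.45
turn deg [-19.2   5.7  -0.2] shift cm [0.48 1.41 0.97] t 16.45
turn deg [-28.8   8.6  -0.2] shift cm [0.87 2.66 2.59] t 16.45
turn deg [-38.3  11.5  -0.2] shift cm [1.33 4.17 3.96] t 16.45
turn deg [-47.9  14.4  -0.2] shift cm [1.85 5.88 5.03] t 16.45
```

View pics/c6.png

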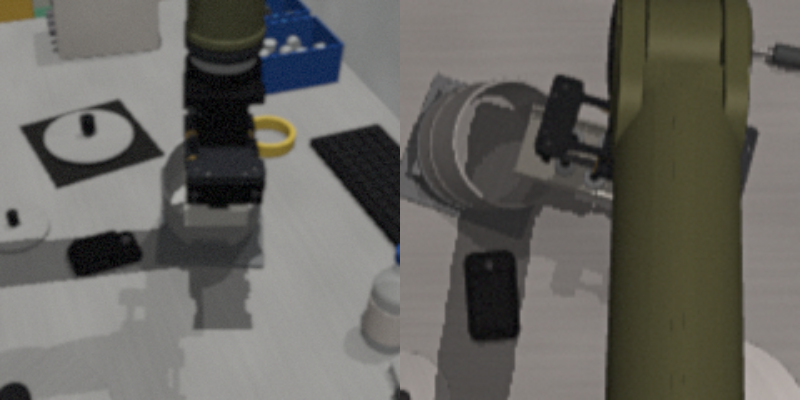

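The tray's lip is over the mouth (top crop: lip at about (527,150), mouth centre at about (510,141)) and the spacers are still aboard. Lower, then tip about the lip.

Emit:
carry_out --pt "0 0 0 0 0 -0.5 0" --pt "0 0 0 0 -0.1 -1.5 0" --pt "0 0 0 0 -0.2 -2.4 0" --pt "0 0 0 0 -0.2 -2.8 0" --pt "-2.9 0.9 0 0 0 -2.3 0" --pt "-5.7 1.7 0 0.1 0.1 -1.7 0" --pt "-9.6 2.9 0 0.2 0.4 -0.9 0" --pt "-14.4 4.3 0 0.3 0.9 0.1 0" --pt "-19.2 5.7 0 0.5 1.4 1 0" --pt "-24 7.2 0 0.7 2 1.8 0" --pt "-28.8 8.6 0 0.9 2.7 2.6 0" --pt "-28.8 8.6 0 0.9 2.7 2.6 0"

```text
time: 17.75
position: [0.5499, -0.0824, 0.2226]
tool_rot: [-0.429, -2.935, 0.784]
ft_force: [-0.9, 0.8, -2.9]
grip_width: 0.084
grip_force: 50.0
```

Emit:
carry_out --pt "-4.8 1.4 0 0.2 0.7 0.7 0" --pt "-9.6 2.9 0 0.5 1.5 1.4 0" --pt "-14.4 4.3 0 0.7 2.3 1.9 0" --pt "-19.1 5.8 0 1 3.2 2.4 0" --pt "-19.1 5.8 0 1 3.2 2.4 0" --pt "-19.1 5.8 0 1 3.2 2.4 0" --pt "-19.1 5.8 0 1 3.2 2.4 0" --pt "-19.1 5.8 0 1 3.2 2.4 0" --pt "-19.1 5.8 0 1 3.2 2.4 0"

```text
time: 18.65
position: [0.559, -0.0564, 0.2488]
tool_rot: [-0.41, -2.712, 1.265]
ft_force: [0.8, 0.3, -2.0]
grip_width: 0.088
grip_force: 50.0
```

```bash
python3 - <<'E'
from h import *
s=ctrl.get_state();print(s['joint_positions'],s['position'],s['ft_force'],s['grip_width'])
h=np.array([.292,.956,0]);Z=np.array([0,0,1.]);M=np.array([.5785,.011,0])-.015*h
a=np.deg2rad(50);x=h*np.cos(a)-Z*np.sin(a);z=h*np.sin(a)+Z*np.cos(a)
delta(frame(x,-z),M+[0,0,.14]-.116*x+.029*z)
im=snap('wrist','w7');snap('top','t3')
# where does the tray floor lie in the wrist view
c=s['position']-.029*z+.116*x; y=np.cross(z,x)
print([ (u,v,proj(im,c-u*x+v*y).round()) for u in(0,.1) for v in(.03,-.03)])
E
```

```text
[ 0.0856  0.5103 -0.6085  1.4906  0.8618  1.9119  0.7097] [ 0.559  -0.0564  0.2488] [ 0.8355  0.292  -1.9995] 0.0884901450167906
turn deg [0.1 0.3 0.1] shift cm [-0.02  0.3  -0.13] t 18.65
[(0, 0.03, array([570., 216.])), (0, -0.03, array([551., 334.])), (0.1, 0.03, array([352., 217.])), (0.1, -0.03, array([350., 335.]))]
```

```bash
cat > chk.py <<'E'
from h import *
import sys
im=load(sys.argv[1])
# pot floor check in a top/side view, and dark spots (spacer bores) on tray floor in the wrist view
g=cv2.cvtColor(im['pixels'],cv2.COLOR_RGB2GRAY)
H=cv2.resize(g[200:350,330:600],(54,30),interpolation=cv2.INTER_AREA)
for r in H: print(''.join(' .:-=+*#%@'[int(v)*10//256] for v in r))
E
python3 chk.py w7
```

```text
***************************************=--------------
=============================================---------
======================================================
******************************************************
================++******************************=-----
================+*******************************=-----
=================+******************************------
================+******************************+------
================+*+****************************+------
===================++====+++++=++++++****++****+------
============================================+==-------
===============================================-------
===============================================-------
=====================+================+++======-------
===================+++==============++++=======-------
===-============++++++++=+++=+++++++++++++++++=-------
-:..-=========++++++++++++++++++++++++++++++++=-------
:...:======+++++++++++++++++++++++++++++++++++=-------
:....-....:::::::::::::::::::::-++++++++++++++--------
:....-..........................-+++++++++++++--------
:....:...........................-+++++++++++=--------
:.................................=++++++++++=--------
:.....:............................=+++++++++=-=------
:... :-.............................+******++=--------
:... --..............................+*******=--------
.....:=...............................-------:::::::::
.....:=...............................................
.....:=.............................................::
....::=............................................:::
...::-+...........................................::::
```

No spacer shows on the visible tray floor. I'll give it a small jog and untip, then count the spacers in the pot.

Emit:
carry_out --pt "0 0 0 0 -0.5 0.5 0" --pt "0 0 0 0 0 0 0" --pt "0 0 0 0 -0.5 0.5 0" --pt "0 0 0 0 0 0 0" --pt "0 0 0 0 0 0 0" --pt "7.7 -2.3 0 -0.5 -3.5 0 0" --pt "15.3 -4.6 0 -1.5 -6 -1 0" --pt "23 -7 0 -3 -9 -2 0" --pt "30.6 -9.2 0 -4 -12 -3 0" --pt "38.3 -11.5 0 -5 -14 -4 0" --pt "45 -13.5 0 -6 -16 -5 0" --pt "47.9 -14.4 0 -7 -18 -6 0"

```text
time: 19.95
position: [0.4871, -0.2394, 0.1886]
tool_rot: [0.474, 3.105, 0.0]
ft_force: [-0.2, -0.6, -2.1]
grip_width: 0.089
grip_force: 50.0
```

```bash
python3 - <<'E'
from h import *
s=ctrl.get_state();print(s['position'],s['ft_force'],s['grip_width'],s['time'])
im=snap('side','s7');tp=snap('top','t4')
def asc(p,x,y,w,h,W,Hh):
    g=cv2.cvtColor(p,cv2.COLOR_RGB2GRAY)[y:y+h,x:x+w];g=cv2.normalize(cv2.resize(g,(W,Hh),interpolation=cv2.INTER_AREA),None,0,255,32)
    for r in g: print(''.join(' .:-=+*#%@'[int(v)*10//256] for v in r))
asc(im['pixels'],312,195,72,64,108,48);print();asc(tp['pixels'],280,198,62,56,93,42)
h=np.array([np.cos(np.deg2rad(14)),np.sin(np.deg2rad(14)),0])
delta(frame(h,[0,0,-1]),[.4323,-.3003,.033])
E
```

```text
[ 0.4871 -0.2394  0.1886] [-0.2482 -0.5925 -2.14  ] 0.08860112415544205 19.95
@@@@@@@@@@@%#*+------::::::-::-:::--------::-:--:-------:--::----:---:--:::::-:---::::-:::----=====++*******
@@@@@@@@@@@%#*+---------:::--:::-::-----::-----------------:--:---:----:-::::::::-::::::----====-==+********
@@@@@@@@@@@@#*+------------:::::---:------:::----::-----------------------:::----::::------===--=++#########
@@@@@@@@@@@%#*+-:::----=--------::::--:------:-------------:--------::::---:::-::------======---=+#%%%%@@%%%
@@@@@@@@@@@%#*+::::::-----====--------:---:::---------:--------:-----------::-------======---:::=+#%%@@@@@@@
@@@@@@@@@@@%#*+::..:::::-----==--===----------::--------------------::--------========-----:::::=*#%@@@@@@@@
#%%@@@@@@@@@%*+::...::::::-------============-------------------------=============---:-::::..::+*%@@@@@@@@@
+*#%%@@@@@@@%#*--:.....::::::-----------======================================-------::::::...:-*#%@@@@@@@@@
-=+#%%@@@@@@%%#+-:......::::::::---------------======================--=--------::::::::......-=#%@@@@@@@@@@
::-+*#%@@@@@@%%*+-.............:::::::::-
[... 7527 characters left out ...]
:++**********--+*##@@@%#*+=---:------------------=+*++++++++++++*+=
.....:---:::::-::::::::::::::-+********===::-****+=-:::-----------------=+**+++++++++++++++=-
-:.....::-::...::-:::::::::::.-=+***+****++==:::---:::----------------=++**+++++++++++++++---
---:::...::::::::::::::::::::..::-=++******+=-::::::::::::::-:::--==++**+++++++++++++++++=---
=====-::....:::::..:::::::....:....:-=+***++=---------------===+++***++++++++++++++++++--:---
=====-----:...:...:::::::::::::::.....:---==++++++++++=++++++++++=+++++++++++++++++++++::----
*+++==---------:::..:.::..:...:::..........:::-----===============+++++++++++++++++++++::----
turn deg [ -0.1  -0.3 -58.3] shift cm [ -5.19  -5.81 -15.32] t 20.05
```

The top view shows four spacers inside the pot, two standing with visible bores and two on their sides. Put the tray back.

Emit:
carry_out --pt "0 0 -6 -0.6 -0.6 0 0" --pt "0 0 -14 -1.2 -1.3 0 0" --pt "0 0 -22 -2 -2.2 0 0" --pt "0 0 -30 -2.7 -3 0 0" --pt "0 0 -38 -3.5 -3.8 -1 0" --pt "0 0 -46 -4.2 -4.7 -3 0" --pt "0 0 -53 -4.8 -5.4 -5 0" --pt "0 0 -58.3 -5.2 -5.8 -8 0" --pt "0 0 -58.3 -5.2 -5.8 -11 0" --pt "0 0 -58.3 -5.2 -5.8 -13 0" --pt "0 0 -58.3 -5.2 -5.8 -14.5 0" --pt "0 0 -58.3 -5.2 -5.8 -14.5 0"

```text
time: 21.25
position: [0.4359, -0.2915, 0.041]
tool_rot: [-1.914, -2.484, 0.0]
ft_force: [0.5, 0.6, -0.6]
grip_width: 0.091
grip_force: 50.0
```

Emit:
carry_out --pt "0 0 0 0 0 -0.3 0" --pt "0 0 0 0 0 -0.5 0" --pt "0 0 0 0 0 -0.7 0" --pt "0 0 0 0 0 -0.8 0" --pt "0 0 0 0 0 -0.8 0"

```text
time: 21.75
position: [0.4372, -0.2933, 0.0353]
tool_rot: [-1.919, -2.486, -0.0]
ft_force: [-0.6, 0.9, -1.8]
grip_width: 0.085
grip_force: 50.0
```

Emit:
carry_out --pt "0 0 0 0 0 -0.1 0" --pt "0 0 0 0 0 -0.2 0" --pt "0 0 0 0 0 -0.3 0" --pt "0 0 0 0 0 -0.3 0" --pt "0 0 0 0 0 -0.3 0"

```text
time: 22.25
position: [0.4372, -0.2932, 0.0323]
tool_rot: [-1.919, -2.486, -0.0]
ft_force: [-1.6, 0.5, 2.0]
grip_width: 0.088
grip_force: 50.0
```

Emit:
carry_out --pt "0 0 0 0 0 0 0.45" --pt "0 0 0 0 0 0 0.45" --pt "0 0 0 0 0 0 0.45" --pt "0 0 0 0 0 0 0.45" --pt "0 0 0 0 0 0 0.45" --pt "0 0 0 0 0 1 0.45" --pt "0 0 0 0 0 3 0.45" --pt "0 0 0 0 0 7 0.45" --pt "0 0 0 0 0 12 0.45" --pt "0 0 0 0 0 17 0.45" --pt "0 0 0 0 0 22 0.45" --pt "0 0 0 0 0 22 0.45"

```text
time: 23.45
position: [0.4407, -0.295, 0.2609]
tool_rot: [1.911, 2.476, 0.0]
ft_force: [-0.2, -1.3, 0.3]
grip_width: 0.451
grip_force: 0.0
```

```bash
python3 - <<'E'
from h import *
s=ctrl.get_state();print(s['position'],s['time'],s['ft_force'],s['grip_width'])
im=snap('side','s8');tp=snap('top','t5')
# lid on mat: fit from dark mat hole (lid = bright region inside mat)
g=cv2.cvtColor(tp['pixels'],cv2.COLOR_RGB2GRAY);sub=(g[230:322,165:252]<55).astype(np.uint8)
r=cv2.minAreaRect(cv2.findNonZero(sub));inv=((g[230:322,165:252]>110)).astype(np.uint8)
k,l,st,ce=cv2.connectedComponentsWithStats(inv);c=ce+[165,230]
print('mat',np.array(r[0])+[165,230],plane(tp,r[0][0]+165,r[0][1]+230,.004));print([(st[i,4],c[i].round(1),plane(tp,*c[i],.017)) for i in range(1,k) if 800<st[i,4]<3000])
def asc(p,x,y,w,h,W,Hh):
    g=cv2.cvtColor(p,cv2.COLOR_RGB2GRAY)[y:y+h,x:x+w];g=cv2.normalize(cv2.resize(g,(W,Hh),interpolation=cv2.INTER_AREA),None,0,255,32)
    for r in g: print(''.join(' .:-=+*#%@'[int(v)*10//256] for v in r))
asc(im['pixels'],300,340,100,80,100,40)
E
```

```text
[ 0.4407 -0.295   0.2609] 23.45 [-0.1962 -1.2915  0.2763] 0.4510906798433181
mat [206.8541 275.5757] [0.47   0.3185 0.004 ]
[(np.int32(2015), array([207.1, 275.5]), array([0.4685, 0.3145, 0.017 ]))]
*****++=---::.:......:.::...:....:.:..::.::::::::::::::-=*###*+-::.:::::::::::::=+*##****##*******#*
********+==:::.....:..:..........:...::.::..::::::.:.:::-+*##***+-::.::::::::::::-=*****#**#******#*
******+=-::.:..........:...:.:.......:.::.::..::::..::.:-+***#*#**=-:::::::::::::::-+*#*##***#******
*****+-:.:.:::..:.......:....::.:..::.::::.::.:::::::.::::=+**#**+=-:.::.:::::::.::-+*******#******#
******=::...:::.....:....:...:.::.:.::.::::.:::::::..::::::-==+=-::::::::::::::::::=+***************
*******=-:::...::.........:...::::..:..:..::::..:::::..:::.:::::-----=-::::::::::-+********##*******
#**++==-::.:..::.....:...::.:...:..::::..:::::.:::..:::..::::---:::::::::-=++=--=+********#*********
#*+-::.:..:.:::::.........:::.....::.:.::::::.:::::::::::----:::::::---=+********#******#***#*#*#***
**=::.::...:.:.:.::...::.:...:..::::..:::.:.:.:::::::---:-::..::::-+*##******#***#*********#*
[... 2438 characters left out ...]
++++++++++++++++++++++=-::-*%@@%#*+=------=++*************************************************
+++++++++++++++++++++++++++++=--:-=++=------==++************************************#***************
++++++++++++++++++++++++++**++==-::------==+****************************#***************************
+++++++++++++++++++++++++++*++++=----==++***********************************************************
+++++++++++++++++++++++++++++*++++==+***************************************************************
+++++++++++++++++++++++++++************************************************#************************
++++++++++++++++++++++++****************************************************************************
```

The tray is empty and flat, and the lid's centre is within about 4 mm of the mat's. Handing in.

```bash
python3 -c "
from bench import ctrl
print(ctrl.close_job())"
```

```text
the job is handed in; nothing more can be done
None
```

The job is handed in, with no verdict returned: the lid is knob up on the mat (centre within about 4 mm), all four spacers are in the pot, the empty tray is flat on the bench, and nothing was touched by the robot at hand-in (about 23.5 s of the 64 s used).

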